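Clear the empty vial and open the tablet jar at the vaccination table

ROBOT

A 6-joint arm with a two-finger parallel gripper is mounted at the origin on the work surface. World frame = base frame: x ahead of the robot, y to its left, z up, the work surface at z = 0. Lengths are in m, angles in rad, forces in N, time in s.
With the tool pointing down it reaches from about 0.325 to 0.775 m from the base axis. Payload 5.5 kg.
Tool frame: the origin (TCP) lies on the centre line of the jaws, within the pads' length; the fingertips stand 8 mm ahead of it and the grasp point (between the pads) lies 11 mm behind it; z points along the fingers, y is the direction in which the jaws open and shut (so a half turn about z gives the same grasp; the last joint's range is limited). The gripper opens to 88 mm and grips with 3 to 60 N. Pads are 20 mm wide; open, the fingers measure 115 mm over their backs; the gripper's body (75 mm by 178 mm) begins 61 mm behind the grasp point.
Start: joints at [-1.383, 0.091, 1.231, -0, 1.82, -0.057], TCP at [0.145, -0.582, 0.231] pointing down, gripper open.
Joint ranges: [-2.87, 2.87], [-0.86, 2.18], [0.17, 2.46], [-1.51, 4.65], [0.06, 2.69], [-2.65, 2.65]. Speed limits (rad/s): [2.57, 2.57, 3.01, 3.14, 3.14, 3.14].

INTERFACE

Orientations are given as a rotation vector (axis times angle).
In Python, from cell import manip gives the robot as it stands. The module is installed in compiled form; this text tells all that it offers.
- The arm moves only by the shell command python3 -m inch 'ROWS' [FORCE]. ROWS is JSON, a list that holds one entry, the list of rows, each a list of 5 numbers: the shift along the tool's x, y, z in mm, then the turn about the tool's z in rad, then the finger opening in mm, from 0 to 87.8. In form: [[[dx, dy, dz, turn, jaw], ...]]. A call has 1 to 12 rows; each row shifts and turns the commanded pose from where the row before left it, along the tool's axes as they then stand; what a row does not reach is not made up. A row lasts 1/10 s, in which the tool goes at most 50 mm and 8.59 degrees, less where a joint would pass 70% of its speed; a pose out of reach is approached as far as the arm can. A call with a gripper value outside its range is refused whole. The fingers move at their own pace and stop on an object; FORCE is the grip in N (left out, the last holds). Time passes only in rows, so rows that do not move let the fingers close. It gives the time, the measured TCP pose, the force and the opening at its end, in the units of the state.
- manip.state(): the state, without advancing time (a new reading comes with each control period).
- manip.camera(name): name is "scene" or "top" or "wrist"; returns a dict with "pixels" (480x640x3 uint8, red, green, blue), "fovy" (degrees; the focal length in pixels is half the picture's height over the tangent of half this angle, whatever the lens; pixels are square), "cx", "cy" (the principal point, pixels), "rvec" (rotation vector, rad) and "tvec" (3), from world to camera coordinates, as OpenCV has them. Camera axes: x right, y down, z forward; pixel columns grow to the right and rows downward; lengths in m; the calibration is good to about 2 mm. The wrist camera is an equidistant fisheye: a pixel r from the principal point sees the ray r / f radians off the axis. A picture is of the moment at which its call begins. There is no depth.
- manip.close_job(): hands the job in, once; it reports no verdict.
The state is a dict: "time_s": time; "joint_positions": joint angles; "joint_vel": joint speeds; "joint_efforts": joint torques, N m; "tool_pos": TCP position; "ee_rot": TCP orientation; "ft_force": force on the tool from outside, world axes, zero at the start; "moment": the same for the moment, N m; "width": finger opening in m.
Only numpy, scipy, OpenCV 4.12 (cv2) and the standard library are available. Lean on these libraries where they do the work, as an engineer would, in place of code of your own. Each camera call takes 0.05 s, during which the arm holds its last target. There are 200 camera calls.

TASK

Somebody has left an empty vial standing on the cap of the orange tablet jar: drop it into the red waste tub. Then, with the jar staying braced in its blue holder, unscrew the tight white cap anticlockwise until its threads let go, only then lift it straight up, and hold it level and still one or two finger-widths above the open jar. Finish while still holding the cap there, with the jar seated in its holder and everything else on the table left where it was.

Things in the scene. Friction and masses are not known exactly. Their poses are not given: they have to be found in the camera images.
- vial_center (a point): Centre (half-way up) of the empty glass vial with a blue top and a white label band: body 24 mm in diameter for its lower 36 mm, 50 mm high in all, about 25 g; z is its long axis. It starts upright on the jar's cap, a few mm off the cap's middle, so its underside starts at the cap's top.
- tub: Red open-topped waste tub, fixed to the table, with a yellow patch on its front; 160 (x) x 140 (y) x 90 mm high outside, walls and floor 5 mm, a few old vials on its floor (up to 26 mm high). Origin: centre of its underside, on the table; x and y along its sides. It may stand left or right of the jar.
- holder: Holder fixed to the table that braces the jar: steel base plate 130 x 130 x 6 mm with a square blue collar, 83 mm outside and 67 mm inside, whose top is 32 mm above the table. Origin: centre of its underside; x and y along its sides. The jar is loose in it and can turn only about 3 degrees.
- jar_mouth (a point): Centre of the rim of the jar's neck, 106 mm above the jar's underside (112 mm above the table when seated), hidden under the cap at first. z up along the neck, x and y along the jar's sides. A springy sealing ring on the rim pushes the cap up with about 22 N, so it is tight to turn (about 0.1 to 0.4 N m); the ring stands 2 mm above the rim when squeezed and 5 mm when free.
- cap_center (a point): Centre (half-way up) of the white twist-off cap: round, ribbed, 52 mm in diameter, 26 mm high (lower edge 13 mm below this point, flat top 13 mm above), about 40 g, with a small blue mark on top along its x axis. z up. On the jar it is 99 mm above the jar's underside, 7 mm below the rim; its lower edge then clears the jar's shoulder by 14 mm.
- syringe_a: Bystander: capped syringe lying in the white tray, blue needle cap, 112 mm long
- syringe_b: Bystander: second capped syringe lying in the white tray, like the first
- fresh_a: Bystander: full vial with a yellow top, 24 x 50 mm, standing at the back right; origin under its base
- fresh_b: Bystander: second full vial with a yellow top, beside the first
- tape: Bystander: roll of white tape, 70 mm across, 19 mm high, lying flat at the back
- plasters: Bystander: green and white box of plasters, 100 x 60 x 32 mm, lying at the back
- vial: The empty vial itself; origin at the centre of its underside.
- cap: The cap; origin at the middle of its lower edge. Two thread lugs: closed, its x axis is 0 to 0.2 rad anticlockwise (from above) of the jar's x axis. Turned anticlockwise until that angle is 1.1 to 2.0 rad (aim for 1.4) it is free and pushed up 1 to 3 mm by the seal; before about 1.0 rad pulling it up lifts the whole jar; at 2.1 rad the lugs meet a stop.
- jar: The loose orange plastic jar, 64 mm square, about 450 g; origin at the centre of its underside, which stands on the holder's base plate, 6 mm above the table. Flat shoulder at 66 mm, rising to 72 mm next to the neck; neck 32 mm in diameter.
Not all that is in view belongs to the job. Leave any purple look-alike of the vial alone.

How it is judged:
On the way, in this order (a step that is already met when the one before it is completed fails the run):
1. the vial lies in the waste tub, let go (x of vial_center in the frame of tub between -0.075 and 0.075 m and y of vial_center in the frame of tub between -0.065 and 0.065 m and z of vial_center in the frame of tub between 0 and 0.07 m and contact force between vial and the fingers below 0.1 N), for 0.2 s.
2. the cap is turned free of its threads while still on the neck of the seated jar (angle between the x axis of cap_center and the x axis of jar_mouth, either way round above 0.9 rad and distance between cap_center and jar_mouth below 0.015 m and z of jar_mouth in the frame of holder below 0.116 m and horizontal distance between jar_mouth and holder below 0.008 m and angle between jar_mouth's own z axis and vertical below 0.06 rad), for 0.1 s.
At the end, for the whole second after the job is handed in: Vial inside the tub, untouched; jar seated (within 8 mm sideways, 4 mm up, tilt under 0.06 rad); cap gripped, still, tilted under 0.25 rad, not touching the jar, its centre within 30 mm of the jar's mouth sideways and 22 to 85 mm above it (all of step 1 and z of jar_mouth in the frame of holder below 0.116 m and horizontal distance between jar_mouth and holder below 0.008 m and angle between jar_mouth's own z axis and vertical below 0.06 rad and z of cap_center in the frame of jar_mouth between 0.022 and 0.085 m and horizontal distance between cap_center and jar_mouth below 0.03 m and angle between cap_center's own z axis and vertical below 0.25 rad and contact force between cap and the fingers above 1 N and contact force between cap and jar below 0.1 N and linear speed of cap below 0.02 m/s); the arm keeps its last pose, push and grip.
It fails at once if the jar is pulled up out of its seat by more than 10 mm or tipped over 0.2 rad (z of jar_mouth in the frame of holder above 0.122 m or angle between jar_mouth's own z axis and vertical above 0.2 rad).
It fails at once if a bystander is moved by more than 30 mm (distance of any of syringe_a, syringe_b, fresh_a, fresh_b, tape, plasters from where it was at the start of the episode above 0.03 m).
It also fails if it takes over 48 s, if anything falls off the work surface, if the arm or the gripper's body presses on something with over 40 N, if the wrist force passes 120 N, or if a joint passes its speed limit or range.

## Working session

There is one attempt and no reset: what is moved stays moved. The work goes in short steps, Python scripts to look and compute and a shell command to move; the robot and the scene stay as the last step left them, time stands still between calls to the robot, and variables do not carry over. Pictures are saved under pics/ and viewed, about 8 in all and at most 12, crops included, and the job is handed in when it is done.

```bash
mkdir -p pics; cat > h.py <<'E'
import numpy as np, cv2
from cell import manip
def shot(name,fn=None):
    c=manip.camera(name); 
    if fn: cv2.imwrite('pics/'+fn,c['pixels'][:,:,::-1])
    return c
def ray(c,u,v):
    f=240/np.tan(np.radians(c['fovy'])/2); R=cv2.Rodrigues(np.array(c['rvec'],float))[0]; t=np.array(c['tvec'],float)
    x,y=(u-c['cx']),(v-c['cy'])
    if c.get('fish'):
        r=np.hypot(x,y); th=r/f; d=np.array([x/r*np.sin(th),y/r*np.sin(th),np.cos(th)]) if r>0 else np.array([0,0,1.])
    else: d=np.array([x/f,y/f,1.])
    return -R.T@t, R.T@d
def onz(c,u,v,z):
    o,d=ray(c,u,v); return o+d*(z-o[2])/d[2]
def tool(dworld):
    s=manip.state(); R=cv2.Rodrigues(np.array(s['ee_rot'],float))[0]; return R.T@np.array(dworld)*1000
E
python3 - <<'E'
from h import *
a=shot('scene','s1.png');b=shot('top','t1.png')
for c in (a,b): print({k:v for k,v in c.items() if k!='pixels'}, ray(c,320,240))
print(manip.state())
E
```

```text
{'fovy': 56.96947391783822, 'cx': 314.18483615909923, 'cy': 243.01448354028562, 'rvec': array([ 2.05603939,  1.34103497, -0.51801712]), 'tvec': array([-0.25332708, -0.34432774,  1.2984035 ])} (array([ 1.14084056, -0.2389868 ,  0.71411201]), array([-0.6210122 ,  0.29929614, -0.72455847]))
{'fovy': 46.93108632964753, 'cx': 321.8180136204464, 'cy': 238.5340014824607, 'rvec': array([ 2.11844111, -2.18026254,  0.073683  ]), 'tvec': array([0.04176115, 0.63118015, 0.9994729 ])} (array([ 0.5227977 , -0.01299679,  1.06093925]), array([ 0.10323787,  0.03877212, -0.99390971]))
{'time_s': 0.1, 'joint_positions': array([-1.38272001e+00,  9.17872435e-02,  1.23175790e+00,  5.44636060e-05,
        1.81979878e+00, -5.66788487e-02]), 'joint_vel': array([-9.26728183e-04, -9.99718989e-04, -1.98658681e-03,  1.96834127e-04,
       -4.87528791e-05, -1.07933603e-04]), 'joint_efforts': array([ 3.13058976e-03, -4.47860599e+01, -4.07568061e+01,  7.01267878e-02,
        2.84617319e-02, -1.10939625e-04]), 'tool_pos': array([ 0.14537261, -0.5818653 ,  0.22962201]), 'ee_rot': array([-3.11635689e+00, -3.83308701e-01,  9.77935281e-05]), 'ft_force': array([-0.38693453,  0.15232397, -0.18359621]), 'moment': array([-0.00467381, -0.0250181 , -0.01560728]), 'width': 0.08799615924786967}
```

View pics/s1.png

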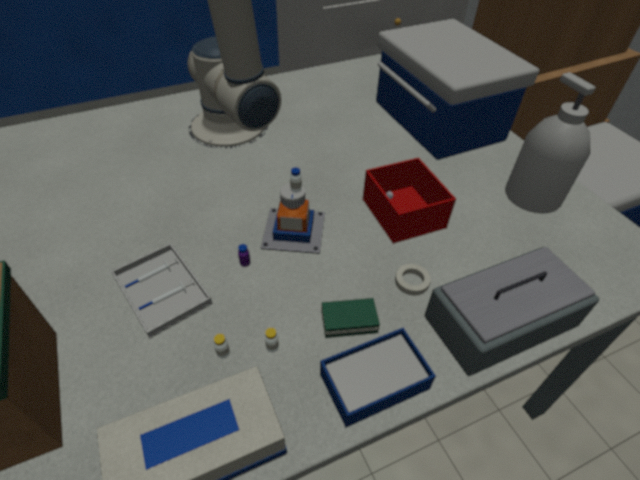

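View pics/t1.png

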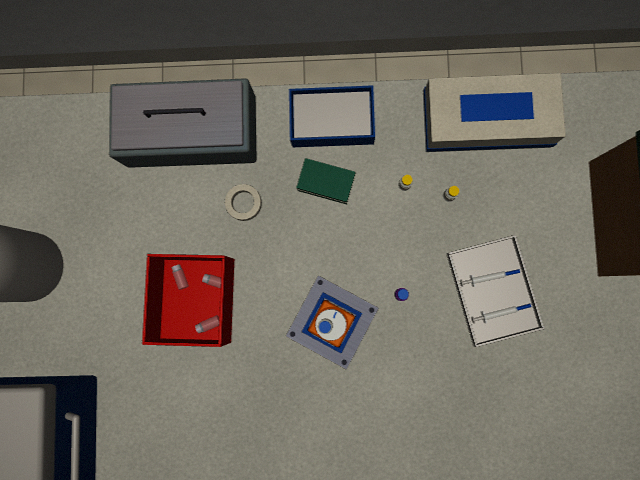

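The scene view shows the vial on the jar at about (295,178), the tub at (408,200) and a purple decoy at (244,255). In the top view the vial's blue top is at (326,326), the cap at (333,322), the holder plate is rotated about 30°, the tub spans (143–234, 254–347) and the decoy is at (402,294).

```bash
python3 - <<'E'
from h import *
b=shot('top'); a=shot('scene')
im=b['pixels'].astype(int); R,G,B=[im[:,:,i] for i in range(3)]
sub=np.zeros(R.shape,bool); sub[270:375,283:383]=1
def blobs(m,n=5):
    k,l,s,c=cv2.connectedComponentsWithStats(m.astype(np.uint8)); 
    return sorted([(s[i][4],c[i].round(1),s[i][:4]) for i in range(1,k)],key=lambda q:-q[0])[:n]
# plate: purple-grey vs table; use steel bluish
blue=(B>R+40)&sub
for q in blobs(blue): print('blue',q)
org=(R>150)&(B<100)&(G<150)&sub
cnt=np.argwhere(org)[:,::-1].astype(np.float32); print('orange minrect',cv2.minAreaRect(cnt))
collar=(B>R+20)&(B>60)&sub
al=np.argwhere((B>R+12)&sub)[:,::-1].astype(np.float32); r=cv2.minAreaRect(al); print('plate/blue minrect',r)
print([onz(b,*p,.006).round(4) for p in cv2.boxPoints(r)])
red=(R>80)&(G<50)&(B<50); red[:,260:]=0
r=cv2.minAreaRect(np.argwhere(red)[:,::-1].astype(np.float32)); print('tub',r); print([onz(b,*p,.09).round(3) for p in cv2.boxPoints(r)])
white=(R>150)&(G>150)&(B>150)&sub; print('white',blobs(white,2))
# vial in scene
im=a['pixels'].astype(int); R,G,B=[im[:,:,i] for i in range(3)]
s2=np.zeros(R.shape,bool); s2[160:190,280:312]=1
for q in blobs((B>R+40)&s2,3): print('scene blue',q,onz(a,*q[1],.163))
crop=np.hstack([cv2.resize(b['pixels'][275:370,283:383],(420,400),interpolation=3),cv2.resize(a['pixels'][160:260,255:340],(340,400),interpolation=3)])
cv2.imwrite('pics/c1.png',crop[:,:,::-1])
E
```

```text
blue (np.int32(628), array([332. , 321.3]), array([302, 293,  60,  60], dtype=int32))
blue (np.int32(117), array([324.5, 326.6]), array([319, 321,  12,  12], dtype=int32))
blue (np.int32(12), array([334.3, 314.5]), array([333, 312,   4,   6], dtype=int32))
orange minrect ((330.95135498046875, 323.5918884277344), (32.28425216674805, 33.11605453491211), 27.89727020263672)
plate/blue minrect ((331.9519348144531, 321.9563903808594), (67.30728912353516, 67.96839904785156), 28.178592681884766)
[array([0.452 , 0.0968, 0.006 ]), array([0.5633, 0.0332, 0.006 ]), array([ 0.5002, -0.0773,  0.006 ]), array([ 0.3906, -0.0134,  0.006 ])]
tub ((187.9101104736328, 299.6969909667969), (89.0838623046875, 91.54916381835938), 1.9091525077819824)
[array([0.45 , 0.342, 0.09 ]), array([0.611, 0.338, 0.09 ]), array([0.601, 0.178, 0.09 ]), array([0.441, 0.185, 0.09 ])]
white [(np.int32(497), array([332.3, 324.3]), array([316, 310,  30,  30], dtype=int32))]
scene blue (np.int32(42), array([295.3, 170.5]), array([292, 168,   8,   6], dtype=int32)) [0.47263825 0.02324262 0.163     ]
```

View pics/c1.png

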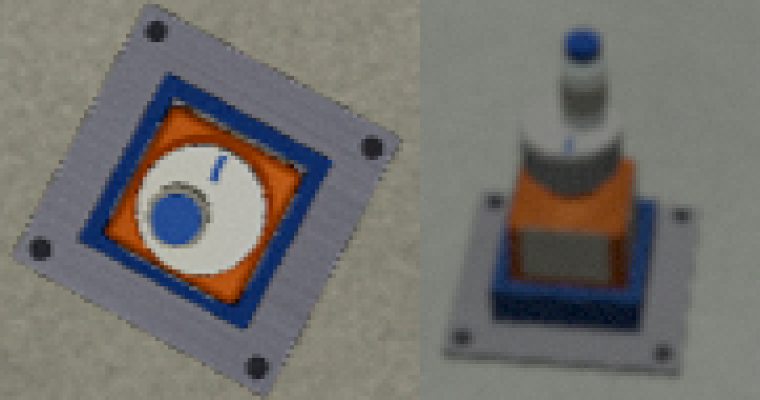

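```bash
python3 - <<'E'
from h import *
b=shot('top')
v=onz(b,324.5,326.6,.168); c=onz(b,331,325,.118); m=onz(b,334.3,314.5,.118); col=onz(b,331.7,322.2,.032)
print('vial',v,'cap',c,'mark dir deg',np.degrees(np.arctan2(*(m-c)[[1,0]])),'collar',col)
s=manip.state(); p=s['tool_pos']; R=cv2.Rodrigues(np.array(s['ee_rot']))[0]; print(R.round(3))
t=np.array([v[0],v[1],.230])
print('to vial (tool mm)',tool(t-p).round(1))
E
```

```text
vial [0.4762511  0.01831395 0.168     ] cap [0.47604258 0.00902391 0.118     ] mark dir deg -19.239591243268265 collar [0.47684668 0.00959775 0.032     ]
[[ 0.97   0.242 -0.   ]
 [ 0.242 -0.97   0.001]
 [ 0.    -0.001 -1.   ]]
to vial (tool mm) [ 466.5 -502.2    0.6]
```

```bash
python3 -m inch '[[[10,-12,0,0,87.8],[20,-22,0,0,87.8],[30,-32,0,0,87.8],[33,-35,0,0,87.8],[33,-35,0,0,87.8],[33,-35,0,0,87.8],[33,-35,0,0,87.8],[33,-35,0,0,87.8],[33,-35,0,0,87.8],[33,-35,0,0,87.8],[33,-35,0,0,87.8],[33,-35,0,0,87.8]]]'
python3 -m inch '[[[33,-35,0,0,87.8],[33,-35,0,0,87.8],[30,-32,0,0,87.8],[25,-25,0,0,87.8],[18,-20,0,0,87.8],[2,-2,0,0,87.8],[0,0,0,0,87.8],[0,0,0,0,87.8]]]'
python3 - <<'E'
from h import *
s=manip.state(); p=s['tool_pos']; print(s['joint_positions'].round(3),p)
print('to vial (tool mm)',tool(np.array([.4757,.0195,.230])-p).round(1))
c=shot('wrist','w1.png'); c['fish']=1; print({k:v for k,v in c.items() if k!='pixels'},ray(c,c['cx'],c['cy']))
E
```

```text
time_s: 1.45
tool_pos: [0.3999, -0.1241, 0.2308]
ee_rot: [3.118, 0.383, 0.001]
ft_force: [1.4, -0.1, 0.2]
width: 0.088
time_s: 2.25
tool_pos: [0.4998, 0.0519, 0.2307]
ee_rot: [3.118, 0.382, -0.0]
ft_force: [-0.4, -0.7, 0.9]
width: 0.0881
[ 0.036 -0.171  1.486 -0.     1.827  1.363] [0.49980375 0.05192416 0.23071009]
to vial (tool mm) [-31.2  25.6   0.7]
{'fovy': 65.70646984690485, 'cx': 322.5902689910036, 'cy': 242.01106494239585, 'rvec': array([-2.28629798,  1.7849601 ,  0.26293652]), 'tvec': array([-0.07075171,  0.44218353,  0.53393457]), 'fish': 1} (array([0.57702637, 0.07103957, 0.38420327]), array([-0.27909699, -0.0690932 , -0.95777398]))
```

View pics/w1.png

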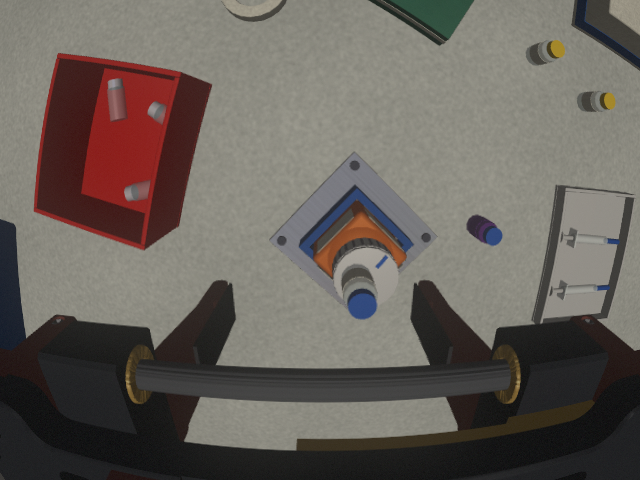

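The wrist view shows the vial's blue top at about (362,304), the cap top ellipse around (366,279) with its mark at (381,263), and both fingertips near (225,290) and (425,290), clear of everything.

```bash
python3 - <<'E'
from h import *
c=shot('wrist'); c['fish']=1
im=c['pixels'].astype(int); R,G,B=[im[:,:,i] for i in range(3)]
s=np.zeros(R.shape,bool); s[285:325,340:385]=1
q=np.argwhere((B>R+50)&s)[:,::-1]; (u,v),r=cv2.minEnclosingCircle(q.astype(np.float32)); print(u,v,r)
P=onz(c,u,v,.166); print('vial',P)
w=(R>130)&(G>130)&(B>130); w[:245]=0; w[325:]=0; w[:,:330]=0; w[:,402:]=0
q=np.argwhere(w)[:,::-1]; W=np.array([onz(c,*p,.118) for p in q]); print('cap bbox',W.min(0),W.max(0),(W.min(0)+W.max(0))/2)
s[:]=0; s[250:275,370:395]=1; q=np.argwhere((B>R+50)&s)[:,::-1]; l=cv2.fitLine(np.array([onz(c,*p,.118)[:2] for p in q],np.float32),cv2.DIST_L2,0,.01,.01).ravel(); print('mark',l,np.degrees(np.arctan2(l[1],l[0])))
p=manip.state()['tool_pos']; print('tool mm',tool(np.array([P[0],P[1],.135])-p).round(1))
E
```

```text
361.6590881347656 305.1136474609375 13.960819244384766
vial [0.4777312  0.01980314 0.166     ]
cap bbox [ 0.43376973 -0.02794169  0.118     ] [0.50425994 0.03689613 0.118     ] [0.46901483 0.00447722 0.118     ]
mark [ 0.9091291  -0.41651446  0.49514842  0.00433   ] -24.614727
tool mm [-29.2  25.6  95.9]
```

```bash
python3 -m inch '[[[-15,13,0,0,87.8],[-14,12.5,0,0,87.8],[0,0,0,0,60],[0,0,20,0,60],[0,0,30,0,60],[0,0,30,0,60],[0,0,15.5,0,60],[0,0,0,0,10],[0,0,0,0,10],[0,0,0,0,10],[0,0,0,0,10],[0,0,0,0,10]]]' 12
python3 -m inch '[[[0,0,0,0,10],[0,0,0,0,10],[0,0,0,0,10]]]' 12
```

```text
time_s: 3.55
tool_pos: [0.4787, 0.021, 0.1363]
ee_rot: [3.118, 0.383, 0.003]
ft_force: [0.4, 0.5, 1.5]
width: 0.0232
time_s: 3.85
tool_pos: [0.4787, 0.021, 0.1362]
ee_rot: [3.118, 0.384, 0.003]
ft_force: [-0.1, -0.8, 5.9]
width: 0.0235
```

```bash
python3 -m inch '[[[0,0,-20,0,10],[0,0,-30,0,10],[0,0,-20,0,10],[10,-22,0,0,10],[18,-38,0,0,10],[20,-42,0,0,10],[20,-42,0,0,10],[18,-38,0,0,10],[12,-26,0,0,10],[6,-13,0,0,10],[0,0,0,0,10],[0,0,0,0,10]]]'
python3 - <<'E'
from h import *
s=manip.state();print(s['width'],s['tool_pos'])
shot('wrist','w2.png')
E
```

```text
time_s: 5.05
tool_pos: [0.5254, 0.2597, 0.2048]
ee_rot: [3.117, 0.383, -0.001]
ft_force: [0.6, 0.1, -1.1]
width: 0.0236
0.02356374532810862 [0.52543407 0.25965951 0.20483188]
```

View pics/w2.png

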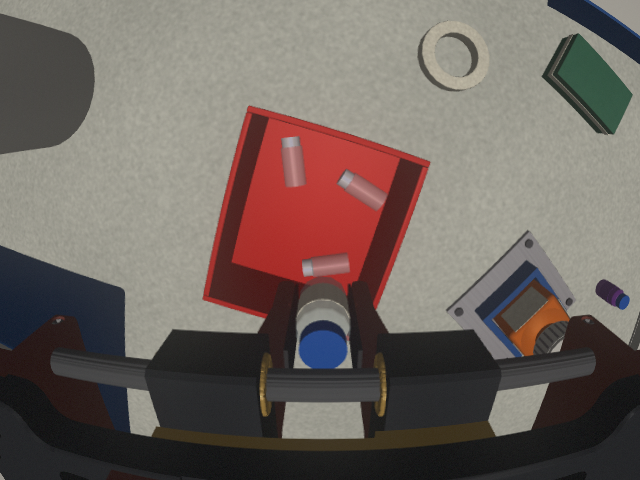

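The wrist view shows the vial held upright (top at (323,345)) over the tub, whose floor vials lie at (292,160), (362,190) and (326,265).

```bash
python3 -m inch '[[[0,0,20,0,10],[0,0,40,0,10],[0,0,40,0,10],[0,0,24,0,10],[0,0,0,0,10],[0,0,0,0,50],[0,0,0,0,50],[0,0,0,0,50],[0,0,0,0,50],[0,0,-30,0,50],[0,0,-40,0,50],[0,0,-40,0,50]]]'
python3 -m inch '[[[0,0,-20,0,87.8],[-10,22,0,0,87.8],[-18,38,0,0,87.8],[-18,38,0,0,87.8],[-18,38,0,0,87.8],[-18,38,0,0,87.8],[0,0,0,0,87.8],[0,0,0,0,87.8]]]'
python3 - <<'E'
from h import *
s=manip.state(); p=s['tool_pos']; print(s['joint_positions'].round(3),p)
a=shot('top'); b=shot('wrist')
cv2.imwrite('pics/m1.png',np.hstack([cv2.resize(a['pixels'][240:380,130:390],(390,210),interpolation=3),cv2.resize(b['pixels'],(280,210))])[:,:,::-1]); cv2.imwrite('pics/w3.png',b['pixels'][:,:,::-1])
E
```

```text
time_s: 6.3
tool_pos: [0.5252, 0.2606, 0.1926]
ee_rot: [3.118, 0.384, -0.001]
ft_force: [1.5, -0.2, 1.0]
width: 0.0499
time_s: 7.1
tool_pos: [0.4883, 0.0715, 0.212]
ee_rot: [-3.118, -0.381, -0.003]
ft_force: [-0.3, -0.7, 0.4]
width: 0.0877
[ 7.600e-02 -2.010e-01  1.545e+00  1.000e-03  1.796e+00  1.404e+00] [0.48830355 0.07151108 0.21204715]
```

View pics/w3.png

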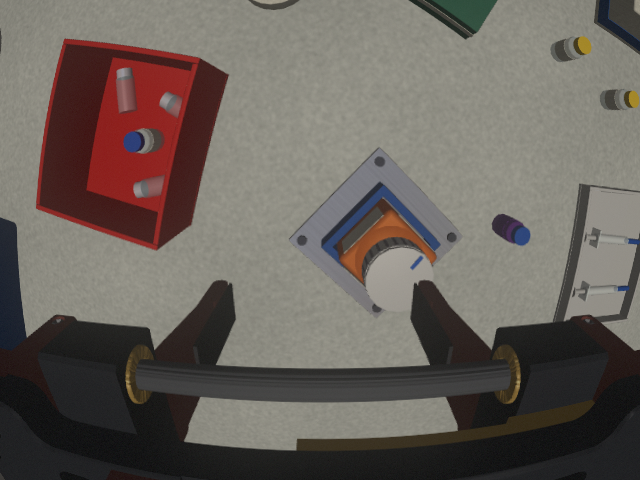

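The vial (blue top at (134,141)) lies in the tub. The bare cap is at about (399,278), with its mark at (417,262), and the jar is still seated.

```bash
python3 - <<'E'
from h import *
c=shot('wrist'); c['fish']=1
im=c['pixels'].astype(int); R,G,B=[im[:,:,i] for i in range(3)]
w=((R>135)&(G>130)&(B>120)).astype(np.uint8); w[:240]=0; w[312:]=0; w[:,:350]=0; w[:,445:]=0
k,l,st,ce=cv2.connectedComponentsWithStats(w); i=1+np.argmax(st[1:,4]); print(st[i],ce[i])
h=cv2.convexHull(np.argwhere(l==i)[:,::-1].astype(np.int32)).reshape(-1,2)
W=np.array([onz(c,*map(float,p),.118)[:2] for p in h],np.float32); (x,y),r=cv2.minEnclosingCircle(W); print('cap',x,y,r, 'ellipse',cv2.fitEllipse(W))
m=(B>R+50); m[:250]=0;m[275:]=0;m[:,:400]=0;m[:,435:]=0
M=np.array([onz(c,*map(float,p[::-1]),.118)[:2] for p in np.argwhere(m)]); d=M.mean(0)-[x,y]; print('mark',np.degrees(np.arctan2(d[1],d[0])),np.hypot(*d))
p=manip.state()['tool_pos']; print('tool mm',tool(np.array([x,y,.095])-p).round(1))
E
```

```text
[ 367  248   78   64 3225] [400.74790698 278.15069767]
cap 0.47972214221954346 0.005591556895524263 0.03173844888806343 ellipse ((0.48042333126068115, 0.0054450202733278275), (0.05251087620854378, 0.06612492352724075), 15.068502426147461)
mark -5.058453764068856 0.015588055727046008
tool mm [-24.8  63.3 116.3]
```

```bash
python3 -m inch '[[[-13,28,0,0,87.8],[-12.5,29.5,0,0,87.8],[0,0,0,0,87.8],[0,0,0,0,87.8]]]'
python3 - <<'E'
from h import *
c=shot('wrist','w4.png'); c['fish']=1
im=c['pixels'].astype(int); R,G,B=[im[:,:,i] for i in range(3)]
o=cv2.imread('pics/w3.png')[:,:,::-1].astype(int); print('cap',o[285,395],'table',o[330,320],o[180,260])
cv2.imwrite('pics/w4c.png',cv2.resize(c['pixels'][200:360,220:430],(630,480),interpolation=3)[:,:,::-1])
E
```

```text
time_s: 7.65
tool_pos: [0.4776, 0.0107, 0.2111]
ee_rot: [-3.117, -0.384, -0.0]
ft_force: [0.9, 0.6, 0.2]
width: 0.0878
cap [158 154 147] table [142 141 130] [149 147 136]
```

View pics/w4c.png

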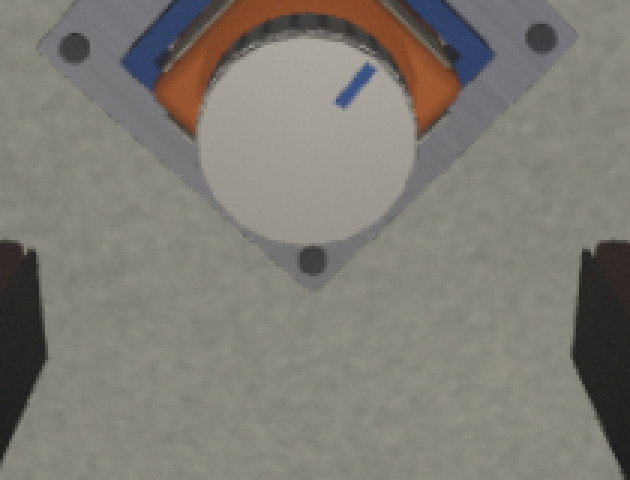

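The crop shows the cap circle centred at crop (307,138), i.e. pixel (322.3,246), midway between the fingers (pixel 323.4).

```bash
python3 - <<'E'
from h import *
c=shot('wrist'); c['fish']=1
P=onz(c,322.3,246.,.118); print(P)
e=[onz(c,u,246.,.118) for u in (286,358.5)]; print('diam',np.linalg.norm(e[0]-e[1]))
a=onz(c,220+340/3,200+105/3,.118);b=onz(c,220+371/3,200+66/3,.118); d=b-a; print('mark',np.degrees(np.arctan2(d[1],d[0])))
s=manip.state(); print(s['joint_positions'].round(3),tool(np.array([P[0],P[1],.096])-s['tool_pos']).round(1))
E
```

```text
[0.48008546 0.01200329 0.118     ]
diam 0.050544601529262954
mark -23.011296338021538
[-4.800e-02 -2.420e-01  1.582e+00  1.000e-03  1.802e+00  1.276e+00] [ 2.70e+00 -1.00e-01  1.15e+02]
```

```bash
python3 -m inch '[[[1,0,25,0,87.8],[0,0,40,0,87.8],[0,0,35,0,87.8],[0,0,15,0,87.8],[0,0,0,0,45],[0,0,0,0,45],[0,0,0,0,45],[0,0,0,0,45],[0,0,0,0,45],[0,0,0,0,45],[0,0,0,0,45],[0,0,0,0,45]]]' 45
```

```text
time_s: 8.95
tool_pos: [0.4789, 0.0108, 0.0976]
ee_rot: [-3.117, -0.384, -0.004]
ft_force: [-0.6, 3.8, 6.5]
width: 0.0513
```

```bash
python3 -c "
from h import *
s=manip.state();print(s['ft_force'].round(2),s['moment'].round(3),s['width'],s['tool_pos'])"
```

```text
[-0.59  3.79  6.49] [ 0.642  0.113 -0.044] 0.05134188331594863 [0.47889767 0.01082115 0.09755577]
```

```bash
python3 -m inch '[[[0,0,0,-0.05,45],[0,0,0,-0.1,45],[0,0,0,-0.1,45],[0,0,0,-0.1,45],[0,0,0,-0.1,45],[0,0,0,-0.1,45],[0,0,0,-0.05,45],[0,0,0,0,45]]]'; python3 - <<'E'
from h import *
s=manip.state();print(s['ft_force'].round(2),s['moment'].round(3),s['joint_positions'].round(3))
c=shot('scene'); c2=shot('wrist')
cv2.imwrite('pics/m2.png',np.hstack([cv2.resize(c['pixels'][130:270,225:345],(340,400),interpolation=3),cv2.resize(c2['pixels'][150:400,180:460],(448,400),interpolation=3)])[:,:,::-1])
E
```

```text
time_s: 9.75
tool_pos: [0.4789, 0.0101, 0.0975]
ee_rot: [2.864, 1.289, 0.003]
ft_force: [-1.1, 2.7, 5.4]
width: 0.0515
[-1.08  2.67  5.43] [0.185 0.057 0.143] [-0.05  -0.227  1.77  -0.     1.596  0.675]
```

View pics/m2.png

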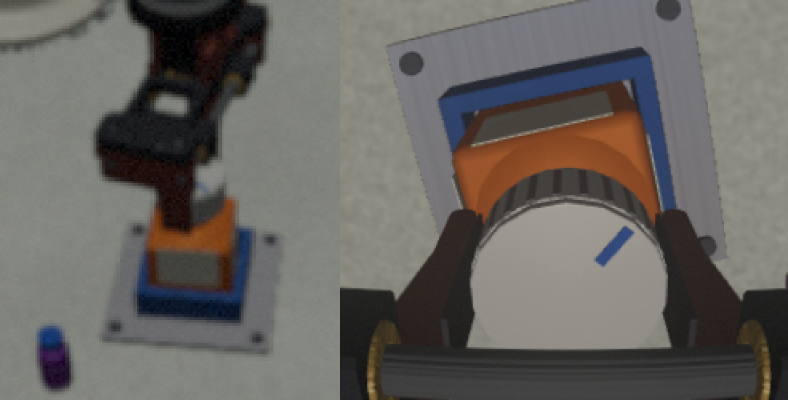

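The crops show the jar still seated and the cap's mark still at about 45° in the wrist view, so the cap turns with the gripper without slipping.

```bash
python3 -m inch '[[[0,0,0,-0.05,45],[0,0,0,-0.1,45],[0,0,0,-0.1,45],[0,0,0,-0.1,45],[0,0,0,-0.1,45],[0,0,0,-0.1,45],[0,0,0,-0.1,45],[0,0,0,-0.08,45],[0,0,0,0,45],[0,0,0,0,45],[0,0,0,0,45]]]'; python3 - <<'E'
from h import *
s=manip.state();print(s['ft_force'].round(2),s['moment'].round(3),s['joint_positions'].round(3))
c=shot('scene'); c2=shot('wrist')
cv2.imwrite('pics/m3.png',np.hstack([cv2.resize(c['pixels'][130:270,225:345],(340,400),interpolation=3),cv2.resize(c2['pixels'][150:400,180:460],(448,400),interpolation=3)])[:,:,::-1])
E
```

```text
time_s: 10.95
tool_pos: [0.4793, 0.0108, 0.0992]
ee_rot: [2.215, 2.225, 0.006]
ft_force: [-4.5, 4.4, 11.6]
width: 0.0515
[-4.48  4.37 11.62] [0.653 0.436 0.096] [-4.900e-02 -2.290e-01  1.768e+00  1.000e-03  1.598e+00 -5.400e-02]
```

View pics/m3.png

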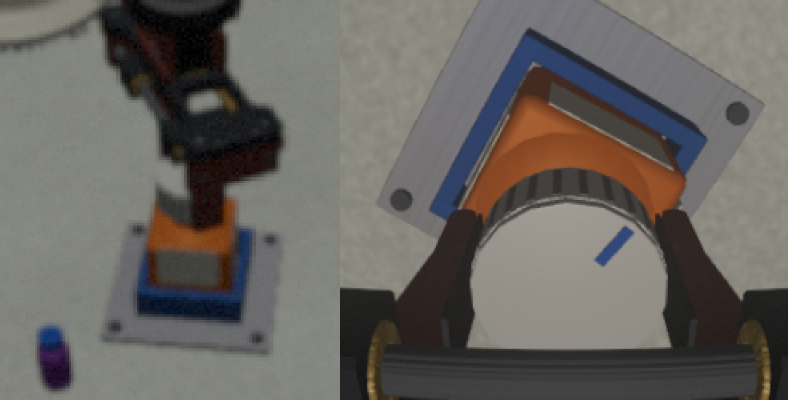

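The cap has turned 1.33 rad with the gripper. The upward push grew to 11.6 N and the tool rose 1.7 mm, so the seal has released. I'll start with a small lift and check the force.

```bash
python3 -m inch '[[[0,0,-2,0,45],[0,0,-2,0,45],[0,0,-2,0,45],[0,0,0,0,45],[0,0,0,0,45],[0,0,0,0,45]]]'; python3 - <<'E'
from h import *
s=manip.state();print(s['ft_force'].round(2),s['moment'].round(3))
c=shot('scene')
cv2.imwrite('pics/m4.png',cv2.resize(c['pixels'][160:270,245:345],(500,550),interpolation=3)[:,:,::-1])
E
```

```text
time_s: 11.65
tool_pos: [0.4781, 0.01, 0.1018]
ee_rot: [-2.217, -2.225, 0.001]
ft_force: [-0.8, 0.2, -0.4]
width: 0.0514
[-0.78  0.16 -0.42] [-0.032 -0.017  0.027]
```

View pics/m4.png

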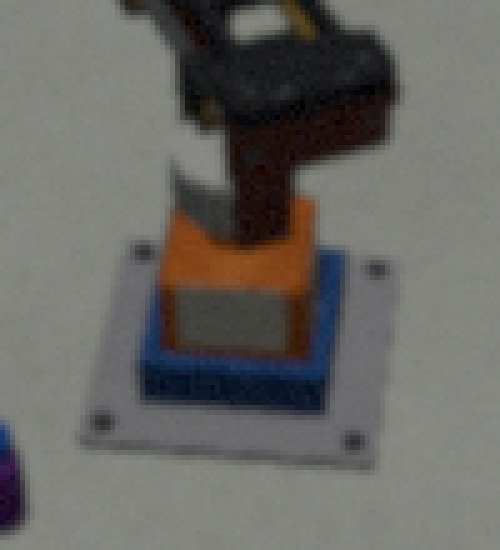

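Only about the cap's own weight shows (−0.4 N), and the picture shows the jar still deep in its collar, so the cap is free.

```bash
python3 -m inch '[[[0,0,-4,0,45],[0,0,-8,0,45],[0,0,-10,0,45],[0,0,-10,0,45],[0,0,-8,0,45],[0,0,-5,0,45],[0,0,0,0,45],[0,0,0,0,45],[0,0,0,0,45],[0,0,0,0,45],[0,0,0,0,45]]]'; python3 - <<'E'
from h import *
s=manip.state();print(s['ft_force'].round(2),s['moment'].round(3),s['tool_pos'],s['joint_vel'].round(4))
c=shot('scene'); c2=shot('wrist')
cv2.imwrite('pics/m5.png',np.hstack([cv2.resize(c['pixels'][130:270,225:465],(480,280),interpolation=3),cv2.resize(c2['pixels'][:420,180:480],(200,280),interpolation=3)])[:,:,::-1])
E
```

```text
time_s: 12.8
tool_pos: [0.4781, 0.0102, 0.1467]
ee_rot: [-2.217, -2.226, 0.001]
ft_force: [0.2, -0.4, 0.1]
width: 0.0515
[ 0.21 -0.39  0.15] [-0.062 -0.055  0.048] [0.47812532 0.01022154 0.14673747] [-0.0012  0.0007 -0.0031 -0.0008  0.0018 -0.0011]
```

View pics/m5.png

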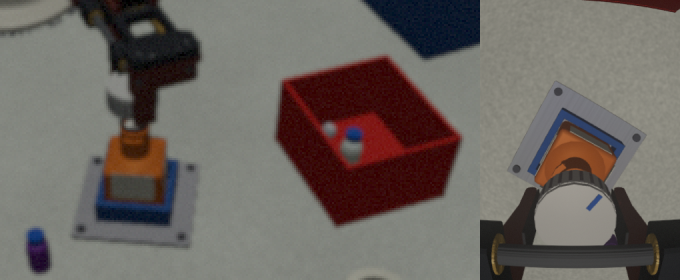

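The cap is held above the open neck (crop (120,100) over (135,140)), the jar is seated, and the vial stands in the tub at crop (353,145). I'll hand the job in.

```bash
python3 -c "
from h import *
print(manip.close_job()); s=manip.state(); print(s['time_s'],s['width'],s['tool_pos'])"
```

```text
the job is handed in; nothing more can be done
None
the job is handed in; nothing more can be done
```

I dropped the empty vial into the red tub. Then I gripped the cap at 45 N and turned it 1.33 rad anticlockwise, to about 1.4 rad from the jar's x axis. After that I lifted it straight up and handed the job in at about 13 s, still holding the cap.

**Last checks:**
- **Cap released:** the seal pushed up with 11.6 N at the end of the turn. After a 6 mm test lift only about the cap's own weight was left (−0.4 N).
- **Cap held:** the jaws read 51.5 mm on the cap and the arm is still. By the tool height, the cap's centre is about 45 mm above the jar's mouth and level.
- **Jar and vial:** the last pictures show the jar seated in its collar and the vial standing in the tub, let go.
- **Bystanders:** none was touched, but I did not measure their positions again at the end.

**Disagreements:** the wrist and top cameras differed by about 4 mm on the cap's position, so I gripped between the two. One automatic wrist measurement of the cap was spoiled by background pixels, so I read the cap's centre off a crop instead. The hand-in gave no verdict.

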